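Fit the bayonet lens to the tilted inspection camera

TASK

Take the lens that stands on the mat and fit it to the tipped-up camera of the rework bench: find where its two lugs drop into the mount's entry slots, push it in against the spring, turn it a quarter turn clockwise as far as it goes, and let go so that the spring seats it in its locking pockets. Leave the lens, locked and at rest, on the camera, and do not disturb the lens cap, the jar or the screwdriver.

Things in the scene. Friction and masses are not known exactly. Their poses are not given: they have to be found in the camera images.
- lens: Loose camera lens, about 150 g, 67.5 mm long, standing upright on its mount end. Origin: centre of the flat mount end; z runs along the lens to its glass. The mount end is a bare aluminium spigot, radius 16.5 mm, z = 0 to 22.5 mm; its first 3 mm taper from radius 14.5 mm. Half a turn about z leaves the lens the same.
- lens_barrel (a point): Middle of the lens's plain round black barrel, the place to grip: 44 mm across, from z = 27.5 to 67.5 mm of the lens. Below it lies an aluminium flange, radius 25 mm, z = 22.5 to 27.5 mm, with two ears 7 mm wide reaching to radius 29.5 mm at the lens's +x and -x, right above the lugs and visible from above.
- lens_lugs (a point): Centre of the lens's two bayonet lugs, on its axis at z = 10.5 mm. The lugs stand on the spigot opposite each other along the lens's own +x and -x; each is 9 mm wide, reaches to radius 22 mm, and runs from z = 8 to 13 mm of the lens.
- camera: Camera fixed in a heavy yoke. Origin: centre of the top face of its aluminium mount collar (outer radius 32 mm), 165 mm above the bench. z points out along the mount's axis, 30 degrees from vertical, leaning to the camera's -x side, roughly towards the robot; y is level. Depths below mean how far the lens's mount end lies below this face.
- mount_roof (a point): On the mount's axis, 7 mm down: underside of the collar's roof. Its opening has radius 18 mm; two opposite entry slots for the lugs, radius 24 mm, 40 degrees wide (5 degrees of play each way), cut through it. The line through the slots lies anywhere within 25 degrees of the camera's y axis: not measured, look or feel. The collar does not turn.
- mount_plate (a point): On the mount's axis, 11 mm down: rest height of the sprung plate inside. With its lugs on top of the roof the lens stops at depth 8 mm; over the slots it drops freely to 11 mm, onto the plate, which resists with 4 N at first and 0.8 N more per mm. Released there, the lens springs back to 11 mm.
- mount_bottom (a point): On the mount's axis, 22.5 mm down: where the lens's mount end is when pushed right in, its flange on the collar's face, spring at 13 N. Deeper than 20 mm the lugs run under the roof, clockwise only (seen from outside, facing the glass), 90 degrees from slots to locking pockets; a solid wall ends the turn about 4 degrees later.
- mount_seat (a point): On the mount's axis, 16 mm down: where the lens's mount end finally sits. Released at the end of the turn, the spring lifts the lens until its lugs sit in the pockets, flange 6.5 mm clear of the collar; it can then turn no more. Released short of the pockets it stays 20 mm deep, not locked.
- cap: Bystander: black lens cap, a disc 54 mm across and 9 mm high, lying flat. Origin: centre of its underside.
- jar: Bystander: small amber jar with lid, 50 mm across, 60 mm high. Origin: centre of its underside.
- driver: Bystander: screwdriver 160 mm long lying on the bench along its own x axis. Origin: below its middle.
Mind the look-alikes: they are no part of the job. There is more than one size of the lens; the job needs the largest.

How it is judged:
By the outcome, as a careful person would: the job done as asked, in the order asked, and still so for the second after the job is handed in, with the robot touching nothing.
It also fails if it takes over 59 s, if anything falls off the work surface, if the arm or the gripper's body presses on something with over 40 N, if the wrist force passes 120 N, or if a joint passes its speed limit or range.

ROBOT

A 6-joint arm with a two-finger parallel gripper is mounted at the origin on the work surface. World frame = base frame: x ahead of the robot, y to its left, z up, the work surface at z = 0. Lengths are in m, angles in rad, forces in N, time in s.
With the tool pointing down it reaches from about 0.25 to 0.725 m from the base axis. Payload 4 kg.
Tool frame: the origin (TCP) lies midway between the tips of the shut fingers; the grasp point (between the pads) lies 19 mm behind it (bot.grip_point_offset is the distance from the TCP to the grasp point, in m); z points along the fingers, y is the line along which they close (so a half turn about z gives the same grasp; the last joint's range is limited). The gripper opens to 85 mm and grips with 20 to 120 N. Pads are 22 mm wide; open, the fingers measure 114 mm over their backs; the gripper's body (76 mm by 85 mm) begins 54 mm behind the grasp point. The pads swing forward as they close: fully open they stand 13 mm farther back than shut.
Start: joints at [-1.174, 0.241, 0.005, 1.335, 0, 1.571], TCP at [0.193, -0.461, 0.231] pointing down, gripper open.
Joint ranges: [-2.72, 2.72], [-1.05, 1.87], [-1.09, 1.28], [-1.99, 2.15], [-1.42, 1.44], [-3.14, 3.14]. Speed limits (rad/s): [2.79, 2.79, 3.14, 3.14, 3.14, 3.14].

INTERFACE

Orientations are given as a unit quaternion [x, y, z, w].
In Python, from workcell import bot gives the robot as it stands.
- The arm moves only by the tool step_arm, never from a script. Its argument "targets" is text: rows parted by semicolons, each of 7 numbers parted by spaces: the opening, from -1 (shut) to 1 (fully open), so that 0 is half open, then the shift along the world's x, y, z normalised to -1 to 1, where 1 is 0.5 m, then the turn, a rotation vector about the world's x, y, z normalised to -1 to 1, where 1 is pi/4 rad. In form: gripper x y z wx wy wz; .... A call has 1 to 10 rows; each row is the pose to reach, as a shift and turn from the pose commanded when the call began; what a row does not reach only later rows make up. A row lasts 1/12 s, in which the tool goes at most 41.7 mm and 7.16 degrees, less where a joint would pass 70% of its speed; a pose out of reach is approached as far as the arm can. A call with a number of a shift or a turn outside -1 to 1 is refused whole. A call with a gripper value outside its range is refused whole. The fingers move at their own pace and stop on an object; the grip force is fixed at half the most. Time passes only in rows, so rows that repeat a pose let the fingers close. It gives the time, the measured TCP pose, the force, the opening and the grip force at its end, in the units of the state.
- bot.get_obs(): the state, without advancing time (a new reading comes with each control period).
- bot.camera(name): name is "scene" or "top"; returns the picture (384x512x3 uint8, red, green, blue); there is no depth.
- bot.camera_info(name): a dict with "vertical_fov" (degrees; the focal length in pixels is half the picture's height over the tangent of half this angle, whatever the lens; pixels are square), "cx", "cy" (the principal point, pixels), "pose" (4x4, takes a point from camera to world coordinates). Camera axes: x right, y up, looking along -z (the intrinsics and any distortion apply to the point x, -y, -z); pixel columns grow to the right and rows downward; lengths in m; the calibration is good to about 2 mm. A picture is of the moment at which its call begins. camera_info takes no time and is no camera call.
- bot.job_done(): hands the job in; it is judged then, once.
The state is a dict: "clock": time; "joint_pos": joint angles; "joint_vel": joint speeds; "tau": joint torques, N m; "eef_pos": TCP position; "tool_rot": TCP orientation; "ft_force": force on the tool from outside, world axes, zero at the start; "ft_torque": the same for the moment, N m; "grip_width": finger opening in m; "grasp_force": force on a finger pad.
Only numpy, scipy, OpenCV 4.12 (cv2) and the standard library are available. Lean on these libraries where they do the work, as an engineer would, in place of code of your own. Each camera call takes 0.05 s, during which the arm holds its last target. There are 200 camera calls.

## Working session

There is one attempt and no reset: what is moved stays moved. The work goes in short steps, Python scripts to look and compute and a tool call to move; the robot and the scene stay as the last step left them, time stands still between calls to the robot, and variables do not carry over. Pictures are saved under pics/ and viewed, at most 10 in all, crops included, and the job is handed in when it is done.

Besides the shell and the picture viewer there is one more tool, called by a JSON object that holds its "op" and its "data". step_arm: Moves the arm, as the interface text tells. Scaled input: -1 to 1 covers 0.5 m each way for a shift and pi/4 rad each way for a turn. Its arguments: {"type":"object","properties":{"targets":{"type":"string"}},"required":["targets"]}

```bash
mkdir -p pics; ls
python3 - <<'E'
from workcell import bot
import cv2,numpy as np
for n in("scene","top"):
    im=bot.camera(n);cv2.imwrite(f"pics/{n}0.png",im[:,:,::-1])
    print({k:(np.round(v,4).tolist() if k=='pose' else v) for k,v in bot.camera_info(n).items()})
print(bot.get_obs(),bot.grip_point_offset)
a=cv2.imread("pics/scene0.png");b=cv2.imread("pics/top0.png")
E
```

```text
pics
{'vertical_fov': 55.41185749838339, 'cx': 247.4604790814619, 'cy': 188.4734191684735, 'pose': [[-0.3585, -0.5257, 0.7715, 1.2653], [0.9335, -0.1996, 0.2978, 0.1691], [-0.0026, 0.8269, 0.5623, 0.6066], [0.0, 0.0, 0.0, 1.0]]}
{'vertical_fov': 53.55938581931861, 'cx': 254.42800050384736, 'cy': 190.39092315265785, 'pose': [[-0.0306, 0.9943, -0.102, 0.4818], [-0.9994, -0.0288, 0.0194, -0.0705], [0.0163, 0.1026, 0.9946, 0.9062], [0.0, 0.0, 0.0, 1.0]]}
{'clock': 0.1, 'joint_pos': array([-1.17400712e+00,  2.41377345e-01,  3.91759899e-03,  1.33517219e+00,
        1.89282490e-05,  1.57079846e+00]), 'joint_vel': array([-0.00011348, -0.00140112,  0.0013052 , -0.0006991 , -0.00040251,
        0.00031579]), 'tau': array([-5.00813640e-04, -3.73136902e+01,  2.53010541e+01,  1.09002189e-02,
       -7.41129543e-05,  1.40467137e-06]), 'eef_pos': array([ 0.19303145, -0.46066577,  0.2305045 ]), 'tool_rot': array([ 9.80384057e-01,  1.97094544e-01, -1.71617422e-04, -9.01664403e-04]), 'ft_force': array([0.00300088, 0.60492133, 0.48660805]), 'ft_torque': array([ 0.06036668, -0.02406966,  0.01171519]), 'grasp_force': 0.0, 'grip_width': 0.08546794643136918} 0.0187
```

View pics/scene0.png

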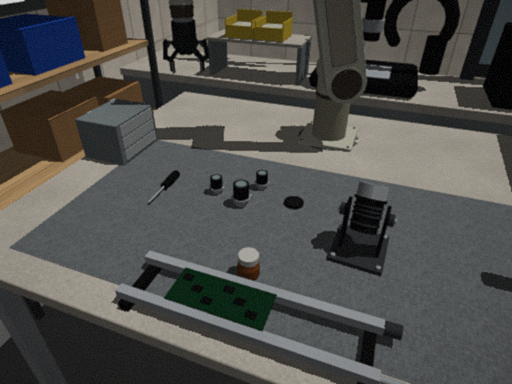

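View pics/top0.png

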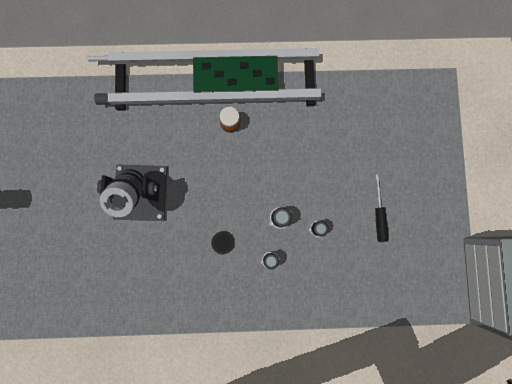

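Run:
```python
import cv2,numpy as np
b=cv2.imread("pics/top0.png")
c=lambda x,y,w,h:cv2.resize(b[y:y+h,x:x+w],None,fx=8,fy=8,interpolation=cv2.INTER_CUBIC)
A=c(90,160,50,70);B=np.vstack([c(257,195,50,40),c(257,235,50,30)])
cv2.imwrite("pics/crop1.png",np.clip(np.hstack([A,B])*1.6,0,255))
```

```text
[ WARN:0@0.039] global loadsave.cpp:1063 imwrite_ Unsupported depth image for selected encoder is fallbacked to CV_8U.
```

View pics/crop1.png

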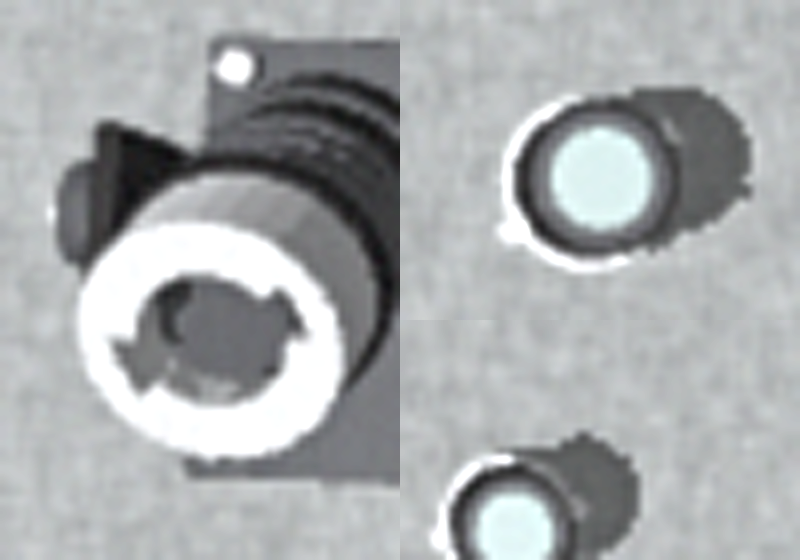

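```bash
cat > h.py <<'E'
import numpy as np,cv2
from workcell import bot
from scipy.optimize import minimize,least_squares
from scipy.spatial.transform import Rotation as R
def cam(n):
    i=bot.camera_info(n);f=192/np.tan(np.radians(i['vertical_fov']/2));return f,i['cx'],i['cy'],np.array(i['pose'])
def proj(P,n="top"):
    f,cx,cy,T=cam(n);q=(np.atleast_2d(P)-T[:3,3])@T[:3,:3]
    return np.c_[cx+f*q[:,0]/-q[:,2],cy+f*q[:,1]/q[:,2]]
def at(u,v,z,n="top"):
    f,cx,cy,T=cam(n);d=T[:3,:3]@[(u-cx)/f,-(v-cy)/f,-1];p=T[:3,3];return p+d*(z-p[2])/d[2]
def camR(yaw): return R.from_euler('z',yaw)*R.from_euler('y',-np.pi/6)
def circ(r,a): return np.c_[r*np.cos(a),r*np.sin(a),0*a]
def face(p):
    x,y,yaw,s=p;r=camR(yaw);c=np.array([x,y,.165])
    a=np.linspace(0,2*np.pi,181)
    d=np.abs((a-np.pi/2-s+np.pi/2)%np.pi-np.pi/2)
    return proj(r.apply(circ(.032,a))+c),proj(r.apply(circ(np.where(d<np.radians(20),.024,.018),a))+c)
E
cat > fit.py <<'E'
from h import *
b=cv2.imread("pics/top0.png",0).astype(float)[170:230,85:150]
S=8
def mask(p):
    o,h=face(p);m=np.zeros((60*S,65*S),np.uint8)
    k=lambda q:np.round((q-[85,170]+.5)*S*16).astype(np.int32)
    cv2.fillPoly(m,[k(o)],255,shift=4);cv2.fillPoly(m,[k(h)],0,shift=4)
    return cv2.resize(m,(65,60),interpolation=cv2.INTER_AREA)/255.
t=np.clip((b-110)/50,0,1)
print(np.percentile(b,[5,50,80,95,99]))
c=at(116.3,202.6,.165);best=None
for s in(-.3,0,.3):
  for yaw in (0,.3,.6):
    r=minimize(lambda p:((mask(p)-t)**2).sum(),[c[0],c[1],yaw,s],method="Nelder-Mead",options=dict(initial_simplex=np.array([c[0],c[1],yaw,s])+np.vstack([np.zeros(4),np.diag([.006,.006,.3,.2])]),maxiter=300))
    if best is None or r.fun<best.fun:best=r
p=best.x;print(best.fun,p,np.degrees(p[2:]))
cv2.imwrite("pics/fit.png",np.hstack([cv2.resize(x,None,fx=6,fy=6) for x in(t*255,mask(p)*255)]))
# direct slot angle from read pixels
for q in((130,362),(293,312)):
    f,cx,cy,T=cam("top");d=T[:3,:3]@[(90+q[0]/8-.5-cx)/f,-(160+q[1]/8-.5-cy)/f,-1]
    r=camR(p[2]);n=r.apply([0,0,1]);o=T[:3,3];C=np.array([p[0],p[1],.165])
    X=r.inv().apply(o+d*((C-o)@n)/(d@n)-C);print(X,np.degrees(np.arctan2(X[1],X[0])))
# lens
L=at(257+200/8-.5,195+178/8-.5,.0675);e=at(257+108/8-.5,195+232/8-.5,.0275)
d=e-L;print("lens",L,e,np.hypot(*d[:2]),np.degrees(np.arctan2(d[1],d[0])))
E
python3 fit.py
```

```text
[ 24. 113. 123. 163. 166.]Traceback (most recent call last):
  File "fit.py", line 14, in <module>
    r=minimize(lambda p:((mask(p)-t)**2).sum(),[c[0],c[1],yaw,s],method="Nelder-Mead",options=dict(initial_simplex=np.array([c[0],c[1],yaw,s])+np.vstack([np.zeros(4),np.diag([.006,.006,.3,.2])]),maxiter=300))
    res = _minimize_neldermead(fun, x0, args, callback, bounds=bounds,
                               **options)
    fxr = func(xr)
    fx = function(np.copy(x), *(wrapper_args + args))
  File "fit.py", line 14, in <lambda>
    r=minimize(lambda p:((mask(p)-t)**2).sum(),[c[0],c[1],yaw,s],method="Nelder-Mead",options=dict(initial_simplex=np.array([c[0],c[1],yaw,s])+np.vstack([np.zeros(4),np.diag([.006,.006,.3,.2])]),maxiter=300))
                          ~~~~^^^
  File "fit.py", line 5, in mask
    o,h=face(p);m=np.zeros((60*S,65*S),np.uint8)
        ~~~~^^^
  File "h.py", line 18, in face
    return proj(r.apply(circ(.032,a))+c),proj(r.apply(circ(np.where(d<np.radians(20),.024,.018),a))+c)
           ~~~~^^^^^^^^^^^^^^^^^^^^^^^^^
  File "h.py", line 8, in proj
    f,cx,cy,T=cam(n);q=(np.atleast_2d(P)-T[:3,3])@T[:3,:3]
              ~~~^^^
  File "h.py", line 6, in cam
    i=bot.camera_info(n);f=192/np.tan(np.radians(i['vertical_fov']/2));return f,i['cx'],i['cy'],np.array(i['pose'])
ValueError: time passes only in moves, steps and waits
```

```bash
sed -i 's/^def cam(n)/import functools\n@functools.lru_cache\ndef cam(n)/' h.py; sed -i 's/(b-110)\/50/(b-118)\/44/' fit.py; python3 fit.py
```

```text
[ 24. 113. 123. 163. 166.]
24.821290539875 [ 0.54269421  0.18512832 -0.08167975  0.36403813] [-4.67990518 20.85784847]
[-6.73193142e-03  1.98176804e-02  1.09853569e-16] 108.76227526327104
[ 9.11710441e-03 -2.11238192e-02  1.25533068e-16] -66.65482579236937
lens [ 0.5077834  -0.14467974  0.0675    ] [ 0.49431178 -0.12112087  0.0275    ] 0.027138626749776944 119.76213306415993[ WARN:0@0.683] global loadsave.cpp:1063 imwrite_ Unsupported depth image for selected encoder is fallbacked to CV_8U.
```

View pics/fit.png

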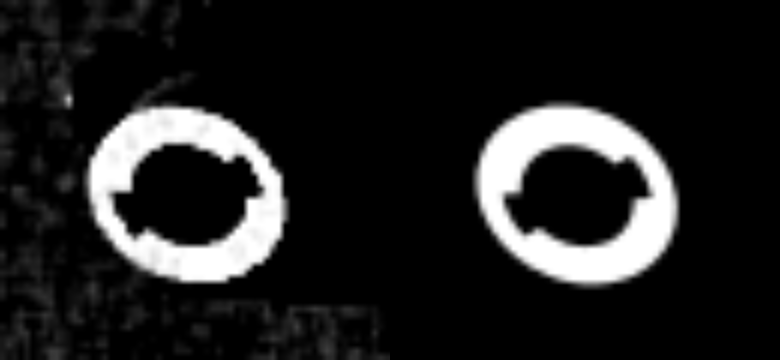

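The pictures show three lenses in the top view. The largest is at about (282,217), with its ear at lower left. The collar face is centred near (116,203) and its slots are at (106,205) and (126,198). The fitted mask overlays the collar well. I'm setting out with those numbers.

{"op": "step_arm", "data": {"targets": "1 0.08 0.08 -0.01 0 0 0.2;1 0.16 0.16 -0.02 0 0 0.4;1 0.24 0.24 -0.03 0 0 0.6;1 0.32 0.32 -0.04 0 0 0.8;1 0.32 0.32 -0.04 0 0 1;1 0.32 0.32 -0.04 0 0 1;1 0.32 0.32 -0.04 0 0 1;1 0.32 0.32 -0.04 0 0 1"}}

```text
clock: 0.77
eef_pos: [0.3538, -0.2997, 0.2107]
tool_rot: [0.829, 0.559, -0.0, -0.001]
ft_force: [-0.7, -0.6, -0.3]
grip_width: 0.085
grasp_force: 0.0
```

```bash
cat > plan.py <<'E'
import sys; from h import *
o=bot.get_obs();q=R.from_quat(o['tool_rot'])
print("j",np.round(np.degrees(o['joint_pos']),1),"tool y deg",np.degrees(np.arctan2(*q.as_matrix()[[1,0],1])),"clock",o['clock'],"w",o['grip_width'],"F",np.round(o['ft_force'],2),o['eef_pos'])
def go(P,Q,p0=o['eef_pos'],q0=q):
    print("row",np.round((np.array(P)-p0)/.5,4),np.round((Q*q0.inv()).as_rotvec()/(np.pi/4),4))
def down(g): # tool down, closing line at g deg
    a=np.radians(g);return R.from_matrix(np.c_[[-np.sin(a),np.cos(a),0],[np.cos(a),np.sin(a),0],[0,0,-1]]) if 0 else R.from_matrix(np.c_[np.cross([np.cos(a),np.sin(a),0],[0,0,-1]),[np.cos(a),np.sin(a),0],[0,0,-1]])
E
python3 - <<'E'
from plan import *
go([.5078,-.1447,.12],down(60))
E
```

```text
j [-40.3  10.4  -7.2  72.5  -0.   71.8] tool y deg -22.04684386336745 clock 0.7667 w 0.08502796705230399 F [-0.66 -0.63 -0.3 ] [ 0.35384726 -0.29969597  0.21070957]
row [ 0.3079  0.31   -0.1814] [ 2.0000e-04 -2.0000e-03  1.8233e+00]
```

{"op": "step_arm", "data": {"targets": "1 0.06 0.06 -0.03 0 0 0.15;1 0.12 0.12 -0.06 0 0 0.3;1 0.18 0.18 -0.1 0 0 0.45;1 0.24 0.24 -0.14 0 0 0.6;1 0.308 0.31 -0.18 0 0 0.75;1 0.308 0.31 -0.18 0 0 0.9;1 0.308 0.31 -0.18 0 0 1;1 0.308 0.31 -0.18 0 0 1"}}

```text
clock: 1.43
eef_pos: [0.507, -0.1453, 0.1198]
tool_rot: [0.553, 0.833, -0.001, -0.001]
ft_force: [0.3, -0.5, -0.1]
grip_width: 0.0855
grasp_force: 0.0
```

{"op": "step_arm", "data": {"targets": "1 0 0 0 0 0 0.15;1 0 0 0 0 0 0.3;1 0 0 0 0 0 0.45;1 0 0 0 0 0 0.6;1 0 0 0 0 0 0.75;1 0 0 0 0 0 0.82;1 0 0 0 0 0 0.82;1 0 0 0 0 0 0.82"}}

```text
clock: 2.1
eef_pos: [0.5068, -0.1473, 0.1217]
tool_rot: [0.265, 0.964, -0.0, 0.0]
ft_force: [0.6, -0.3, -0.5]
grip_width: 0.0854
grasp_force: 0.0
```

Run:
```python
from plan import *
im=bot.camera("scene");cv2.imwrite("pics/s1.png",im[:,:,::-1]);t=bot.camera("top")
a=cv2.resize(im[110:230,180:310,::-1],None,fx=4,fy=4);b=cv2.resize(t[185:255,235:305,::-1],None,fx=4,fy=4)
b=cv2.copyMakeBorder(b,0,a.shape[0]-b.shape[0],0,0,cv2.BORDER_CONSTANT)
cv2.imwrite("pics/c2.png",np.hstack([a,b]))
go([.5078,-.1447,.03],down(60))
print(proj([[.5078,-.1447,.0675],[.5078,-.1447,.0]],"scene"))
```

```text
j [-16.2  21.   -6.6  62.3  -0.   14.5] tool y deg 59.31478399798288 clock 2.1 w 0.08538377339325691 F [ 0.62 -0.3  -0.5 ] [ 0.50676288 -0.14730905  0.12166821]
row [ 0.0021  0.0052 -0.1833] [0.0004 0.0004 0.0152]
[[240.00818043 182.88516143]
 [240.34766344 203.12164723]]
```

View pics/c2.png

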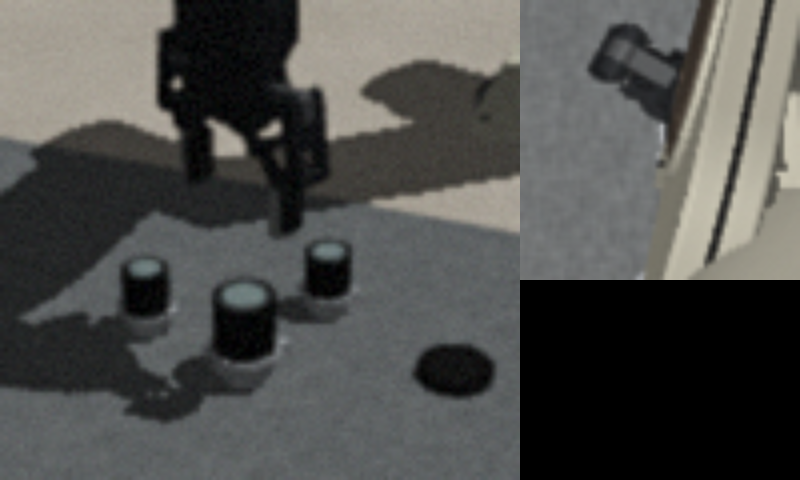

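{"op": "step_arm", "data": {"targets": "1 0.002 0.004 -0.03 0 0 0;1 0.002 0.004 -0.06 0 0 0;1 0.002 0.004 -0.09 0 0 0;1 0.002 0.004 -0.12 0 0 0;1 0.002 0.004 -0.15 0 0 0;1 0.002 0.004 -0.17 0 0 0;1 0.002 0.004 -0.18 0 0 0;1 0.002 0.004 -0.18 0 0 0;1 0.002 0.004 -0.18 0 0 0;1 0.002 0.004 -0.18 0 0 0"}}

```text
clock: 3.03
eef_pos: [0.509, -0.1444, 0.0322]
tool_rot: [0.262, 0.965, -0.0, 0.001]
ft_force: [-0.8, 0.4, 0.5]
grip_width: 0.0853
grasp_force: 0.0
```

{"op": "step_arm", "data": {"targets": "0 0 0 0 0 0 0;-0.2 0 0 0 0 0 0;-0.5 0 0 0 0 0 0;-1 0 0 0 0 0 0;-1 0 0 0 0 0 0;-1 0 0 0 0 0 0;-1 0 0 0 0 0 0;-1 0 0 0 0 0 0;-1 0 0 0 0 0 0;-1 0 0 0 0 0 0"}}

```text
clock: 3.87
eef_pos: [0.5088, -0.1443, 0.032]
tool_rot: [0.262, 0.965, -0.0, 0.001]
ft_force: [-0.1, -0.4, 5.0]
grip_width: 0.0428
grasp_force: 60.6
```

Run:
```python
from plan import *
im=bot.camera("scene")
cv2.imwrite("pics/c3.png",cv2.resize(im[110:230,180:310,::-1],None,fx=5,fy=5))
```

```text
j [-15.8  26.8 -13.   50.2  -0.   14.5] tool y deg 59.6333808633086 clock 3.8667 w 0.04278240984660449 F [-0.09 -0.35  4.96] [ 0.50875591 -0.14434138  0.03201232]
```

View pics/c3.png

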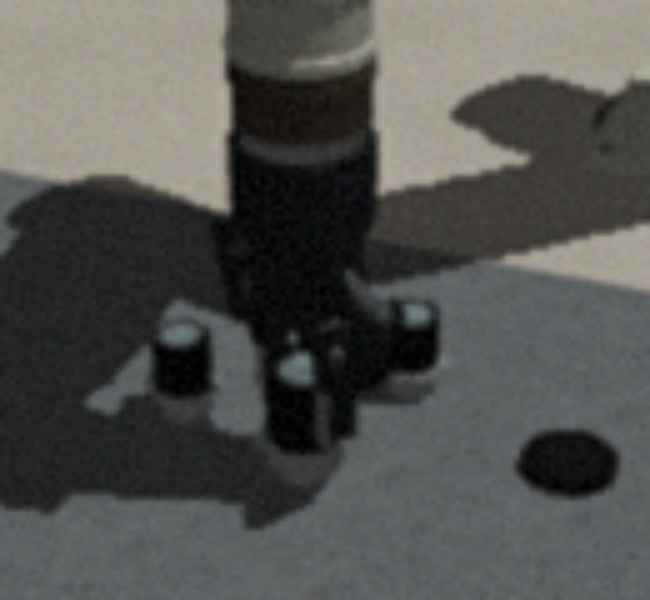

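```bash
cat >> plan.py <<'E'
C=np.array([.5427,.1851,.165]);RC=camR(np.radians(-4.7));Z=RC.apply([0,0,1])
G=down(59.63);RL=G.inv()*R.from_euler('z',np.radians(120)) # lens in tool
H=.032
def pose(depth,turn=0,slot=110.9,flip=0,off=(0,0)):
    Q=RC*R.from_euler('z',np.radians(slot+flip+turn))*RL.inv()
    return C+RC.apply([*off,0])+Z*(H-depth),Q
def state(slot=110.9,flip=0):
    d=RC.inv().apply(o['eef_pos']-C);print("off xy mm",np.round(d[:2]*1e3,2),"depth mm",round((H-d[2])*1e3,2))
    e=RC.inv()*q*RL;ang=np.degrees(e.as_euler('ZYX'));print("lens angle from slot",(ang[0]-slot+90)%180-90,"tilt",ang[1:],"F cam",np.round(RC.inv().apply(o['ft_force']),2),"T",np.round(RC.inv().apply(o['ft_torque']),3))
E
python3 - <<'E'
from plan import *
print(Z)
for f in(0,180):
    P,Q=pose(-.06,flip=f);print(P);go(P,Q)
E
```

```text
j [-15.8  26.8 -13.   50.2  -0.   14.5] tool y deg 59.63173943019534 clock 3.9167 w 0.04265322684718754 F [-0.23  0.05  5.7 ] [ 0.50875389 -0.14434493  0.03202847]
[-0.49831869  0.04096925  0.8660254 ]
[0.49685468 0.18886917 0.24467434]
row [-0.0238  0.6664  0.4253] [ 0.0264 -0.6662 -0.2995]
[0.49685468 0.18886917 0.24467434]
row [-0.0238  0.6664  0.4253] [-0.9666 -0.036   3.5751]
```

{"op": "step_arm", "data": {"targets": "-1 0 0 0.06 0 0 0;-1 0 0 0.12 0 0 0;-1 0 0 0.18 0 0 0;-1 0 0 0.25 0 0 0;-1 0 0 0.32 0 0 0;-1 0 0 0.38 0 0 0;-1 0 0 0.44 0 0 0;-1 0 0 0.44 0 0 0"}}

```text
clock: 4.58
eef_pos: [0.511, -0.1449, 0.2575]
tool_rot: [0.262, 0.965, -0.0, 0.005]
ft_force: [1.1, -0.7, -0.8]
grip_width: 0.0428
grasp_force: 61.4
```

{"op": "step_arm", "data": {"targets": "-1 0 0.07 0.02 0 -0.05 -0.02;-1 0 0.14 0.02 0 -0.13 -0.05;-1 0 0.22 0.02 0 -0.21 -0.1;-1 -0.01 0.3 0.02 0 -0.3 -0.14;-1 -0.01 0.38 0.02 0.01 -0.38 -0.18;-1 -0.02 0.46 0.01 0.02 -0.47 -0.22;-1 -0.024 0.54 0 0.025 -0.56 -0.26;-1 -0.024 0.61 -0.01 0.026 -0.65 -0.29;-1 -0.024 0.666 -0.015 0.026 -0.666 -0.3;-1 -0.024 0.666 -0.015 0.026 -0.666 -0.3"}}

```text
clock: 5.42
eef_pos: [0.4932, 0.1933, 0.2405]
tool_rot: [0.36, 0.897, 0.077, 0.244]
ft_force: [1.2, -0.1, -1.3]
grip_width: 0.0424
grasp_force: 61.6
```

Run:
```python
from plan import *
state();P,Q=pose(-.015);go(P,Q)
im=bot.camera("scene");t=bot.camera("top")
a=cv2.resize(im[130:230,300:420,::-1],None,fx=4,fy=4);b=cv2.resize(t[150:250,75:150,::-1],None,fx=4,fy=4)
cv2.imwrite("pics/c4.png",np.hstack([a,b]))
```

```text
j [ 30.8  -1.1 -22.9  43.2 -16.5  70.8] tool y deg 50.19437749751918 clock 5.4167 w 0.042370253029605114 F [ 1.22 -0.08 -1.33] [0.49317867 0.19334161 0.2405442 ]
off xy mm [-5.56  4.16] depth mm -58.44
lens angle from slot 0.41871652035997897 tilt [-0.33272516  0.23023517] F cam [ 0.4   0.02 -1.76] T [ 0.042  0.575 -0.014]
row [ 0.0522 -0.0126 -0.0697] [-0.0003 -0.0074 -0.0106]
```

View pics/c4.png

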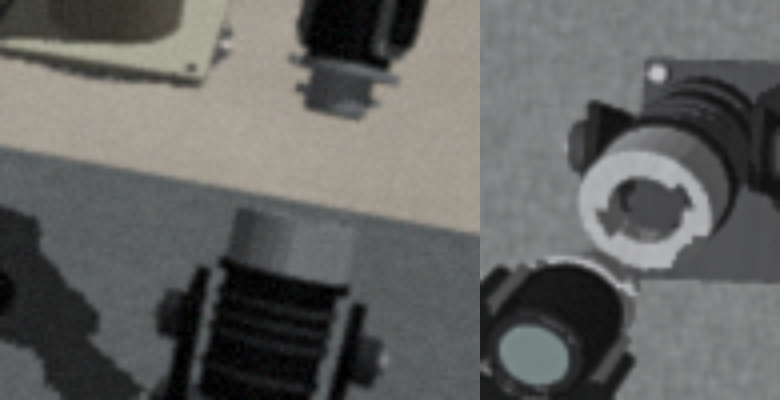

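Run:
```python
from plan import *
state();P,Q=pose(-.015);go(P,Q)
e=o['eef_pos']-q.apply([0,0,-H]);zl=-q.apply([0,0,1])
print("glass pred",proj([e+zl*.0675,e+zl*.0275]))
m=e+zl*.0275
L=q*RL
print("ears",proj([m+L.apply([s*.0295,0,0]) for s in(1,-1)]))
f=proj([e+zl*.0675])[0]
for k in range(2):print("px per mm cam x/y",proj([e+zl*.0675+RC.apply(np.eye(3)[k]*.001)])[0]-f)
```

```text
j [ 30.4  -1.2 -22.8  43.3 -16.6  70.6] tool y deg 49.95099690611497 clock 5.5167 w 0.04277345141138245 F [ 0.28 -1.18 -1.93] [0.49474683 0.18975686 0.24191458]
off xy mm [-3.26  0.71] depth mm -58.7
lens angle from slot 0.2219659345921059 tilt [-0.09617001  0.23985484] F cam [-0.64 -1.15 -1.86] T [-0.041  0.66   0.02 ]
row [ 0.0491 -0.0055 -0.0724] [ 0.0019 -0.0059 -0.0043]
glass pred [[ 88.88696184 237.37359416]
 [ 98.30875337 225.47925636]]
ears [[ 83.20646684 229.99274983]
 [113.59440024 220.91096353]]
px per mm cam x/y [-0.07610092 -0.52495924]
px per mm cam x/y [-0.61123378 -0.03131757]
```

{"op": "step_arm", "data": {"targets": "-1 0.01 -0.001 -0.015 0 -0.002 0;-1 0.02 -0.002 -0.03 0 -0.005 0;-1 0.03 -0.003 -0.05 0 -0.005 -0.004;-1 0.04 -0.004 -0.065 0 -0.005 -0.004;-1 0.047 -0.004 -0.075 0 -0.005 -0.004;-1 0.047 -0.004 -0.075 0 -0.005 -0.004;-1 0.047 -0.004 -0.075 0 -0.005 -0.004;-1 0.047 -0.004 -0.075 0 -0.005 -0.004;-1 0.047 -0.004 -0.075 0 -0.005 -0.004"}}

```text
clock: 6.27
eef_pos: [0.52, 0.1869, 0.2069]
tool_rot: [0.365, 0.894, 0.078, 0.248]
ft_force: [0.3, -0.0, -1.7]
grip_width: 0.0428
grasp_force: 61.6
```

Run:
```python
from plan import *
state();P,Q=pose(.005);go(P,Q)
t=bot.camera("top");cv2.imwrite("pics/c5.png",cv2.resize(t[170:250,70:150,::-1],None,fx=7,fy=7,interpolation=cv2.INTER_CUBIC))
e=o['eef_pos']-q.apply([0,0,-H]);zl=-q.apply([0,0,1]);m=e+zl*.0275;L=q*RL
k=lambda X:np.round((proj(X)-[70,170]+.5)*7)
print("glass",k([e+zl*.0675]),"ears",k([m+L.apply([s*.0295,0,0]) for s in(1,-1)]))
```

```text
j [ 28.5   2.7 -24.7  36.7 -16.   69.2] tool y deg 49.64829370608606 clock 6.2667 w 0.042825989288948416 F [ 0.25 -0.03 -1.66] [0.51998315 0.18685188 0.20694489]
off xy mm [ 1.24 -0.12] depth mm -15.72
lens angle from slot -0.20364052688802303 tilt [ 0.10583063 -0.16293401] F cam [-0.61 -0.01 -1.57] T [ 0.027  0.642 -0.014]
row [ 0.0185 -0.0013 -0.0371] [-0.0011  0.0043  0.0044]
glass [[207. 371.]] ears [[165. 326.]
 [368. 266.]]
```

View pics/c5.png

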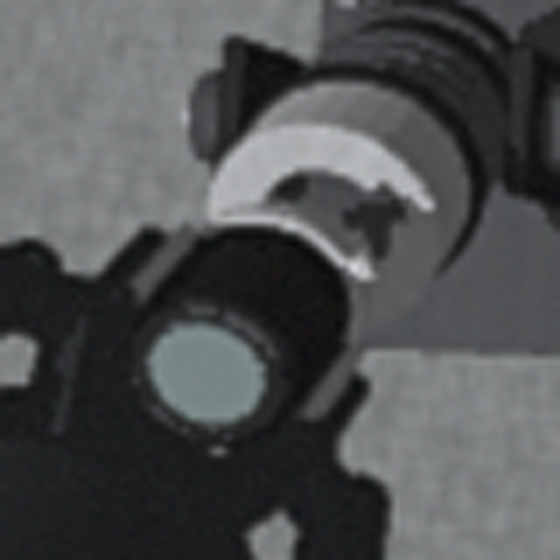

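{"op": "step_arm", "data": {"targets": "-1 0.004 0 -0.01 0 0.004 0.004;-1 0.009 -0.001 -0.02 0 0.004 0.004;-1 0.014 -0.001 -0.03 0 0.004 0.004;-1 0.0185 -0.001 -0.037 0 0.004 0.004;-1 0.0185 -0.001 -0.037 0 0.004 0.004;-1 0.0185 -0.001 -0.037 0 0.004 0.004;-1 0.0185 -0.001 -0.037 0 0.004 0.004"}}

```text
clock: 6.9
eef_pos: [0.5289, 0.1863, 0.1876]
tool_rot: [0.363, 0.895, 0.077, 0.246]
ft_force: [-0.0, 1.6, -0.5]
grip_width: 0.0425
grasp_force: 61.6
```

Run:
```python
from plan import *
state();P,Q=pose(.011);go(P,Q)
```

```text
j [ 27.7   4.7 -25.6  33.8 -15.5  68.3] tool y deg 49.781927425590894 clock 6.9 w 0.04252716671691493 F [-0.02  1.63 -0.47] [0.52886399 0.18630091 0.18756153]
off xy mm [-0.75  0.06] depth mm 5.52
lens angle from slot -0.007035452068862469 tilt [-0.02615691  0.06132445] F cam [-0.37  1.63 -0.33] T [-0.023  0.669  0.026]
row [ 0.0067 -0.0007 -0.0087] [-0.0002 -0.0015  0.0001]
```

{"op": "step_arm", "data": {"targets": "-1 0.0015 0 -0.002 0 0 0;-1 0.003 -0.0003 -0.0045 0 0 0;-1 0.0045 -0.0005 -0.0075 0 0 0;-1 0.0055 -0.0005 -0.009 0 0 0;-1 0.0055 -0.0005 -0.009 0 0 0;-1 0.0055 -0.0005 -0.009 0 0 0"}}

```text
clock: 7.4
eef_pos: [0.5317, 0.1861, 0.1832]
tool_rot: [0.363, 0.895, 0.077, 0.247]
ft_force: [0.0, 0.3, -2.2]
grip_width: 0.0429
grasp_force: 61.6
```

Run:
```python
from plan import *
state();P,Q=pose(.016);go(P,Q)
```

```text
j [ 27.5   5.2 -25.7  33.  -15.4  68.1] tool y deg 49.78101308869488 clock 7.4 w 0.04291117301834459 F [ 0.05  0.29 -2.2 ] [0.53170212 0.18606624 0.18319176]
off xy mm [-0.47  0.06] depth mm 10.73
lens angle from slot -0.01772506997247092 tilt [-0.02739583  0.03683329] F cam [-1.08  0.29 -1.92] T [0.035 0.747 0.019]
row [ 0.006  -0.0006 -0.0087] [-0.0005 -0.0009  0.0002]
```

{"op": "step_arm", "data": {"targets": "-1 0.0015 0 -0.002 0 0 0;-1 0.003 -0.0003 -0.0045 0 0 0;-1 0.0045 -0.0005 -0.007 0 0 0;-1 0.006 -0.0005 -0.009 0 0 0;-1 0.006 -0.0005 -0.009 0 0 0;-1 0.006 -0.0005 -0.009 0 0 0"}}

```text
clock: 7.9
eef_pos: [0.5345, 0.1859, 0.1789]
tool_rot: [0.363, 0.895, 0.077, 0.247]
ft_force: [-5.1, -0.2, 5.0]
grip_width: 0.0429
grasp_force: 61.9
```

Run:
```python
from plan import *
state();P,Q=pose(.0218);go(P,Q)
```

```text
j [ 27.3   5.8 -25.9  32.3 -15.3  67.9] tool y deg 49.798061605438434 clock 7.9 w 0.042875679882134934 F [-5.1  -0.19  5.02] [0.5344823  0.18587442 0.17894317]
off xy mm [-0.18  0.1 ] depth mm 15.8
lens angle from slot -0.004732327223123889 tilt [-0.04084678  0.0323359 ] F cam [-1.88 -0.61  6.89] T [-0.195  1.175  0.067]
row [ 0.0063 -0.0007 -0.0102] [-0.0006 -0.0009 -0.0002]
```

{"op": "step_arm", "data": {"targets": "-1 0.0015 0 -0.0025 0 0 0;-1 0.003 -0.0003 -0.005 0 0 0;-1 0.0045 -0.0005 -0.0075 0 0 0;-1 0.006 -0.0006 -0.01 0 0 0;-1 0.006 -0.0006 -0.01 0 0 0;-1 0.006 -0.0006 -0.01 0 0 0"}}

```text
clock: 8.4
eef_pos: [0.5372, 0.1857, 0.1742]
tool_rot: [0.363, 0.895, 0.078, 0.247]
ft_force: [-8.9, -0.5, 7.3]
grip_width: 0.0428
grasp_force: 62.4
```

Run:
```python
from plan import *
state()
for t in(-10,-30,-40): P,Q=pose(.0218,t);go(P,Q)
```

```text
j [ 27.1   6.3 -26.   31.5 -15.2  67.7] tool y deg 49.81878664288491 clock 8.4 w 0.04275098356377487 F [-8.89 -0.48  7.29] [0.53723377 0.18568285 0.17423259]
off xy mm [-0.14  0.13] depth mm 21.26
lens angle from slot 0.011757621397833873 tilt [-0.05829202  0.02928438] F cam [-3.99 -1.21 10.72] T [-0.243  1.37   0.005]
row [ 0.0008 -0.0003 -0.0008] [ 0.1099 -0.01   -0.1932]
row [ 0.0008 -0.0003 -0.0008] [ 0.3312 -0.028  -0.5782]
row [ 0.0008 -0.0003 -0.0008] [ 0.4419 -0.037  -0.7707]
```

{"op": "step_arm", "data": {"targets": "-1 0.0003 0 -0.0006 0.055 -0.005 -0.096;-1 0.0003 0 -0.0006 0.111 -0.009 -0.192;-1 0.0003 0 -0.0006 0.166 -0.014 -0.289;-1 0.0003 0 -0.0006 0.221 -0.018 -0.385;-1 0.0003 0 -0.0006 0.277 -0.023 -0.481;-1 0.0003 0 -0.0006 0.332 -0.027 -0.577;-1 0.0003 0 -0.0006 0.388 -0.032 -0.674;-1 0.0003 0 -0.0006 0.443 -0.036 -0.77;-1 0.0003 0 -0.0006 0.443 -0.036 -0.77;-1 0.0003 0 -0.0006 0.443 -0.036 -0.77"}}

```text
clock: 9.23
eef_pos: [0.5388, 0.1865, 0.1754]
tool_rot: [0.647, 0.716, 0.159, 0.206]
ft_force: [-7.0, 0.1, 8.1]
grip_width: 0.0425
grasp_force: 62.6
```

Run:
```python
from plan import *
state()
for t in(-80,): P,Q=pose(.0216,t);go(P,Q)
```

```text
j [ 27.1   6.3 -26.   31.4 -15.2 107.7] tool y deg 7.352591980859984 clock 9.2333 w 0.0425079849961817 F [-7.01  0.14  8.12] [0.53876708 0.18646854 0.17544791]
off xy mm [1.73 1.04] depth mm 20.94
lens angle from slot -40.071285965698806 tilt [-0.2086927 -0.0773907] F cam [-2.   -0.44 10.54] T [ 0.049  0.89  -0.013]
row [-0.0025 -0.0019 -0.0029] [ 0.4403 -0.0318 -0.7697]
```

{"op": "step_arm", "data": {"targets": "-1 0.0004 0 -0.0008 0.055 -0.005 -0.096;-1 0.0006 0 -0.0011 0.111 -0.009 -0.192;-1 0.0008 0 -0.0014 0.166 -0.014 -0.289;-1 0.0008 0 -0.0014 0.221 -0.018 -0.385;-1 0.0008 0 -0.0014 0.277 -0.023 -0.481;-1 0.0008 0 -0.0014 0.332 -0.027 -0.577;-1 0.0008 0 -0.0014 0.388 -0.032 -0.674;-1 0.0008 0 -0.0014 0.443 -0.036 -0.77;-1 0.0008 0 -0.0014 0.443 -0.036 -0.77;-1 0.0008 0 -0.0014 0.443 -0.036 -0.77"}}

```text
clock: 10.07
eef_pos: [0.5392, 0.1864, 0.1749]
tool_rot: [0.853, 0.452, 0.22, 0.139]
ft_force: [-7.8, -0.8, 8.9]
grip_width: 0.0428
grasp_force: 62.7
```

Run:
```python
from plan import *
state()
for t in(-92,): P,Q=pose(.0216,t);go(P,Q)
```

```text
j [ 27.1   6.4 -26.   31.2 -15.2 147.7] tool y deg -37.932819957124494 clock 10.0667 w 0.042794282273506346 F [-7.83 -0.79  8.92] [0.53923232 0.1863818  0.1748556 ]
off xy mm [1.84 0.99] depth mm 21.68
lens angle from slot -80.08466557592456 tilt [-0.23531218  0.06605711] F cam [-2.25 -1.43 11.59] T [-0.083  0.898 -0.06 ]
row [-0.0034 -0.0017 -0.0017] [ 0.1292 -0.0065 -0.2311]
```

{"op": "step_arm", "data": {"targets": "-1 0 0 0 0.033 -0.003 -0.058;-1 0 0 0 0.066 -0.005 -0.115;-1 0 0 0 0.1 -0.008 -0.173;-1 0 0 0 0.133 -0.011 -0.231;-1 0 0 0 0.133 -0.011 -0.231;-1 0 0 0 0.133 -0.011 -0.231"}}

```text
clock: 10.57
eef_pos: [0.5392, 0.1863, 0.1748]
tool_rot: [0.896, 0.36, 0.233, 0.115]
ft_force: [-6.7, 0.0, 7.8]
grip_width: 0.0425
grasp_force: 62.7
```

Run:
```python
from plan import *
state()
```

```text
j [ 27.1   6.4 -26.   31.2 -15.2 159.7] tool y deg -50.36882973010071 clock 10.5667 w 0.042526169446975084 F [-6.67  0.04  7.83] [0.53918984 0.18634522 0.17480943]
off xy mm [1.79 0.95] depth mm 21.7
lens angle from slot 87.91981654657764 tilt [-0.22649897  0.10940247] F cam [-1.84 -0.5  10.11] T [-0.037  0.938 -0.05 ]
```

{"op": "step_arm", "data": {"targets": "-1 0 0 0 0.011 -0.001 -0.019;-1 0 0 0 0.022 -0.002 -0.038;-1 0 0 0 0.022 -0.002 -0.038;-1 0 0 0 0.022 -0.002 -0.038"}}

```text
clock: 10.9
eef_pos: [0.5392, 0.186, 0.1748]
tool_rot: [0.902, 0.345, 0.235, 0.111]
ft_force: [-6.8, 0.6, 7.7]
grip_width: 0.0428
grasp_force: 62.8
```

Run:
```python
from plan import *
state()
```

```text
j [ 27.1   6.4 -26.   31.2 -15.2 161.7] tool y deg -52.34547090730652 clock 10.9 w 0.04277344466698426 F [-6.75  0.58  7.74] [0.53918588 0.1860251  0.17480716]
off xy mm [1.8  0.63] depth mm 21.72
lens angle from slot 85.95822217742665 tilt [-0.22741006  0.07891191] F cam [-2.    0.03 10.09] T [-0.214  0.827  0.064]
```

{"op": "step_arm", "data": {"targets": "-1 0 0 0 0.011 -0.001 -0.019;-1 0 0 0 0.022 -0.002 -0.038;-1 0 0 0 0.022 -0.002 -0.038;-1 0 0 0 0.022 -0.002 -0.038"}}

```text
clock: 11.23
eef_pos: [0.5392, 0.1859, 0.1748]
tool_rot: [0.907, 0.33, 0.237, 0.108]
ft_force: [-6.3, -1.1, 8.7]
grip_width: 0.043
grasp_force: 62.8
```

Run:
```python
from plan import *
state()
```

```text
j [ 27.1   6.4 -26.   31.2 -15.3 163.6] tool y deg -54.24902655976083 clock 11.2333 w 0.04296058704436218 F [-6.34 -1.06  8.69] [0.53920468 0.18585141 0.17483111]
off xy mm [1.85 0.46] depth mm 21.71
lens angle from slot 84.05098097435473 tilt [-0.23768868  0.05561139] F cam [-1.05 -1.58 10.64] T [-0.384  0.744  0.553]
```

{"op": "step_arm", "data": {"targets": "-1 0 0 0 0.011 -0.001 -0.019;-1 0 0 0 0.022 -0.002 -0.038;-1 0 0 0 0.022 -0.002 -0.038;-1 0 0 0 0.022 -0.002 -0.038"}}

```text
clock: 11.57
eef_pos: [0.5392, 0.1859, 0.1748]
tool_rot: [0.913, 0.315, 0.239, 0.104]
ft_force: [-6.6, -1.5, 9.3]
grip_width: 0.043
grasp_force: 62.8
```

Run:
```python
from plan import *
state()
t=bot.camera("top");cv2.imwrite("pics/c6.png",cv2.resize(t[160:240,70:150,::-1],None,fx=7,fy=7,interpolation=cv2.INTER_CUBIC))
```

```text
j [ 27.1   6.4 -26.1  31.2 -15.3 165.4] tool y deg -56.08603322126539 clock 11.5667 w 0.04296414417433577 F [-6.55 -1.46  9.32] [0.53922894 0.18592043 0.17484634]
off xy mm [1.87 0.53] depth mm 21.71
lens angle from slot 82.18564763639944 tilt [-0.25398035  0.05790633] F cam [-0.89 -1.99 11.28] T [-0.428  0.704  1.245]
```

View pics/c6.png

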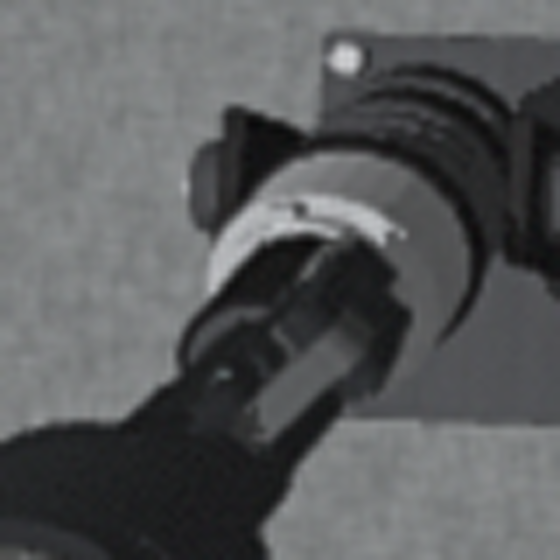

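The view shows the lens seated in the collar with its ear turned to (297,210). The torque rises at about 95°, so that is the wall. I'll relax 3° and ease up to check that the lugs enter the pockets.

{"op": "step_arm", "data": {"targets": "-1 0 0 0 -0.017 0.001 0.029;-1 0 0 0 -0.033 0.003 0.058;-1 0 0 0 -0.033 0.003 0.058;-1 -0.001 0 0.002 -0.033 0.003 0.058;-1 -0.002 0 0.004 -0.033 0.003 0.058;-1 -0.003 0 0.005 -0.033 0.003 0.058;-1 -0.0037 0.0003 0.0064 -0.033 0.003 0.058;-1 -0.0037 0.0003 0.0064 -0.033 0.003 0.058;-1 -0.0037 0.0003 0.0064 -0.033 0.003 0.058"}}

```text
clock: 12.37
eef_pos: [0.5376, 0.1859, 0.1773]
tool_rot: [0.905, 0.337, 0.236, 0.11]
ft_force: [-0.7, -1.1, 6.0]
grip_width: 0.0427
grasp_force: 62.1
```

Run:
```python
from plan import *
state()
```

```text
j [ 27.2   6.1 -25.9  31.6 -15.3 162.7] tool y deg -53.312311595346834 clock 12.3667 w 0.042713487402789456 F [-0.73 -1.09  5.98] [0.5376432  0.1859432  0.17733565]
off xy mm [1.74 0.43] depth mm 18.76
lens angle from slot 84.98696526985395 tilt [-0.20760985  0.06632351] F cam [ 2.44 -1.15  5.5 ] T [-0.198 -0.108  0.18 ]
```

{"op": "step_arm", "data": {"targets": "-1 0 0 0 -0.011 0.001 0.019;-1 0 0 0 -0.011 0.001 0.019;-1 -0.001 0.0001 0.0017 -0.011 0.001 0.019;-1 -0.002 0.0001 0.0034 -0.011 0.001 0.019;-1 -0.002 0.0001 0.0034 -0.011 0.001 0.019;-1 -0.002 0.0001 0.0034 -0.011 0.001 0.019"}}

```text
clock: 12.87
eef_pos: [0.5366, 0.186, 0.1791]
tool_rot: [0.902, 0.345, 0.235, 0.111]
ft_force: [-2.4, -0.7, 7.4]
grip_width: 0.0427
grasp_force: 62.3
```

Run:
```python
from plan import *
state()
```

```text
j [ 27.2   5.8 -25.9  31.9 -15.3 161.8] tool y deg -52.35088663677404 clock 12.8667 w 0.04271773587415098 F [-2.39 -0.68  7.36] [0.53655303 0.1860346  0.17912915]
off xy mm [1.69 0.43] depth mm 16.66
lens angle from slot 85.94897711409487 tilt [-0.20150971  0.07520898] F cam [ 1.67 -0.87  7.53] T [-0.166  0.036  0.106]
```

{"op": "step_arm", "data": {"targets": "-0.2 0 0 0 0 0 0;0.2 0 0 0 0 0 0;0.6 0 0 0 0 0 0;1 0 0 0 0 0 0;1 0 0 0 0 0 0;1 0 0 0 0 0 0;1 0 0 0 0 0 0;1 0 0 0 0 0 0;1 0 0 0 0 0 0"}}

```text
clock: 13.62
eef_pos: [0.5354, 0.1857, 0.1776]
tool_rot: [0.902, 0.345, 0.234, 0.111]
ft_force: [-0.7, -0.5, -0.3]
grip_width: 0.0858
grasp_force: 0.0
```

{"op": "step_arm", "data": {"targets": "1 -0.02 0.0016 0.035 0 0 0;1 -0.05 0.004 0.087 0 0 0;1 -0.08 0.0066 0.139 0 0 0;1 -0.11 0.009 0.191 0 0 0;1 -0.15 0.012 0.26 0 0 0;1 -0.2 0.012 0.31 0 0 0;1 -0.27 0.012 0.32 0 0 0;1 -0.34 0.012 0.32 0 0 0;1 -0.34 0.012 0.32 0 0 0"}}

```text
clock: 14.37
eef_pos: [0.3616, 0.1917, 0.3386]
tool_rot: [0.901, 0.347, 0.234, 0.11]
ft_force: [-0.2, -0.8, -1.3]
grip_width: 0.0858
grasp_force: 0.0
```

Run:
```python
from plan import *
t=bot.camera("top")
L=RC*R.from_euler('z',np.radians(20.9))
k=lambda X:np.round((proj(X)-[80,160]+.5)*8)
for d in(.016,.02):
    e=C-Z*d;print(d,"glass",k([e+Z*.0675]),"ears",k([e+Z*.0275+L.apply([s*.0295,0,0]) for s in(1,-1)]))
a=cv2.resize(t[160:230,80:150,::-1],None,fx=8,fy=8,interpolation=cv2.INTER_CUBIC)
cv2.imwrite("pics/c7.png",cv2.convertScaleAbs(a,alpha=1.5))
```

```text
j [ 43.9 -15.9 -19.9  65.  -21.8 177.7] tool y deg -51.99484543506444 clock 14.3667 w 0.08583145275061856 F [-0.16 -0.79 -1.27] [0.36155976 0.19165688 0.33857994]
0.016 glass [[211. 440.]] ears [[216. 255.]
 [327. 466.]]
0.02 glass [[217. 432.]] ears [[222. 248.]
 [333. 458.]]
```

View pics/c7.png

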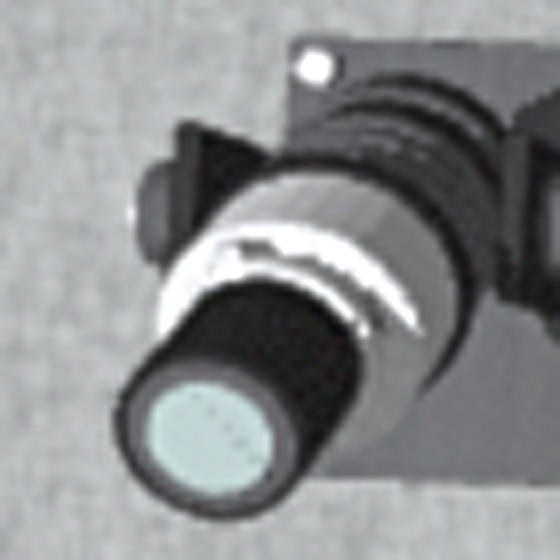

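The glass is centred at (211,437). The seat prediction is (211,440) and the unlocked prediction is (217,432), so the lens is seated. Its ear, at about (218,260), also fits.

```bash
python3 -c "
from workcell import bot
print(bot.job_done())"
```

```text
the job is handed in; nothing more can be done
None
```

The large lens is on the camera, turned clockwise to the wall and sprung back to its 16 mm seat. The gripper is clear of it, the robot never went near the cap, jar or screwdriver, and the job was handed in at about 14 s.

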